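# Weigh a rewound coil on the beam scale

### The job

Lift the copper coil out of its stand and hang it by its spindle in the two notches at the forked end of the beam scale. Then nudge the brass poise along the beam with the fingertips until the beam, left free, floats level, and let go. The scale is delicate: touch the poise and beam only lightly, never clamp the poise in the fingers or force the beam, and leave the phone, the screwdriver and the parts box where they are.

Things in the scene. Friction and masses are not known exactly. Their poses are not given: they have to be found in the camera images.
- coil_center (a point): centre of the coil, on its axis. Copper-wound bobbin, a level cylinder 46 mm in diameter and 36 mm long (along its x axis) on a steel spindle 8 mm in diameter and 104 mm long that sticks out 34 mm at each end. It may roll about x, so only the direction of its x axis matters. 0.29 to 0.55 kg, not known beforehand
- stand: black stand holding the coil at the start, fixed to the bench; origin under its centre on the bench, z up. Base 100 x 90 x 10 mm; two 6 mm thick uprights at x = +-39 mm carry the spindle in open 45-degree V notches, spindle axis 66 mm above the bench, along the stand's x axis. V walls rise 10 mm above the axis and reach 19 mm to either side
- scale: grey beam scale fixed to the bench; origin on the bench below the pivot, z up, beam along y: forked load end towards -y, poise end +y. Base 100 x 440 x 12 mm (y -175 to +265 mm); pivot between two uprights (x = +-15 to 21 mm, 20 mm wide) 149 mm high; a post with a dark pointer at y = 250 mm stands level with the beam tip when the beam is level
- pivot (a point): beam pivot, 140 mm above the bench; axes turn with the beam, y towards the poise end. Towards -y the bar ends in a fork: crossbar (84 mm wide) 34 to 46 mm from the pivot, then two prongs, open above and below between them; round weights stick out from the prongs to x = +-60 mm
- yoke (a point): where the coil's centre belongs: on the spindle axis midway between the fork's two notches, 110 mm from the pivot, level with it when the beam is level; axes as the beam's, spindle along x. Prongs 6 mm thick at x = +-39 mm; 45-degree V notches open upwards, walls rising 10 mm above the spindle axis and reaching 19 mm either way along y
- beam_tip (a point): tip of the beam's poise end, 215 mm from the pivot
- beam (a joint): tilt of the beam, rad: 0 is level, positive is load end down and poise end up; stops at +-0.12. It floats off its stops only within about 8 mm of the right poise position, 0.01 rad meaning about 0.7 mm, and settles in about a second. Held off its stop by a light press on the poise, press force times distance from the pivot shows how far out of balance it is
- poise (a joint): how far the poise has slid out from its innermost place, m, 0 to 0.158, growing away from the pivot; it stays where it is left and takes about 3 N to push along, so a few newtons do; it must not be clamped (15 N in all on the poise and beam is too much). As it nears balance the beam comes off its stop, so the poise sinks by up to 20 mm under the fingers
- poise_center (a point): centre of the brass poise, a block 36 mm across the beam (x), 40 mm along it (y) and 44 mm high (a flat 2 mm disc on top), sliding on the bar, which is 6 mm thick and 12 mm high and passes through its middle. 0.45 kg. Its axes are the beam's. 35 mm from the pivot when joint poise is 0
- phone: opened phone on a thin blue mat, 70 x 145 x 8 mm; origin under its centre; not to be disturbed
- driver: small screwdriver lying on the bench, 150 mm long; origin under its middle; not to be disturbed
- partsbox: clear open box of small parts, 80 x 120 x 30 mm; origin under its centre; not to be disturbed

How it is judged:
By the outcome, as a careful person would: the job done as asked, in the order asked, and still so for the second after the job is handed in, with the robot touching nothing.
It also fails if it takes over 72 s, if anything falls off the work surface, if the arm or the gripper's body presses on something with over 40 N, if the wrist force passes 120 N, or if a joint passes its speed limit or range.

### The arm

A 6-joint arm with a two-finger parallel gripper is mounted at the origin on the work surface. World frame = base frame: x ahead of the robot, y to its left, z up, the work surface at z = 0. Lengths are in mm, angles in rad, forces in N, time in s.
With the tool pointing down it reaches from about 250 to 725 mm from the base axis. Payload 9.7 kg.
Tool frame: the origin (TCP) lies on the front face of the gripper's body, between the roots of the fingers; the fingertips stand 73 mm ahead of it and the grasp point (between the pads) lies robot.hold_point_z ahead of it (robot.hold_point_z is the distance from the TCP to the grasp point, in mm); z points along the fingers, y is the direction in which the jaws open and shut (so a half turn about z gives the same grasp; the last joint's range is limited). The gripper opens to 85 mm and grips with 20 to 120 N. Pads are 22 mm wide; open, the fingers measure 114 mm over their backs; the gripper's body (76 mm by 85 mm) begins 54 mm behind the grasp point. The pads swing forward as they close: fully open they stand 13 mm farther back than shut.
Start: joints at [1.339, 0.087, 0.176, 1.66, 0, 1.571], TCP at [126.349, 535.288, 303.884] pointing down, gripper open.
Joint ranges: [-3.13, 3.13], [-0.85, 1.81], [-1.15, 1.24], [-2.2, 2.28], [-1.44, 1.52], [-3.14, 3.14]. Speed limits (rad/s): [2.22, 2.22, 2.57, 3.14, 3.14, 3.14].

### API

Orientations are given as a unit quaternion [x, y, z, w].
In Python, from workcell import robot gives the robot as it stands.
- The arm moves only by the tool play_rows, never from a script. Its argument "commands" is a list of rows, each a list of 6 numbers: the shift along the world's x, y, z in cm, then the turn, a rotation vector about the world's x, y, z in degrees. A call has 1 to 12 rows; each row is the pose to reach, as a shift and turn from the pose commanded when the call began; what a row does not reach only later rows make up. A row lasts 1/10 s, in which the tool goes at most 50 mm and 8.59 degrees, less where a joint would pass 70% of its speed; a pose out of reach is approached as far as the arm can. A call with a gripper value outside its range is refused whole. "jaw" is the opening, from -1 (shut) to 1 (fully open), set as the call begins (left out, the last holds). The fingers move at their own pace and stop on an object; "grip_force" is the grip in N (left out, the last holds). Time passes only in rows, so rows that repeat a pose let the fingers close. It gives the time, the measured TCP pose, the force and the opening at its end, in the units of the state.
- robot.get_state(): the state, without advancing time (a new reading comes with each control period).
- robot.get_image(name): name is "side" or "top"; returns the picture (480x640x3 uint8, red, green, blue); there is no depth.
- robot.camera_info(name): a dict with "K" (3x3 intrinsics, pixels), "R" (3x3) and "t" (3): a world point X has camera coordinates R X + t. Camera axes: x right, y down, z forward; pixel columns grow to the right and rows downward; lengths in mm; the calibration is good to about 2 mm. A picture is of the moment at which its call begins. camera_info takes no time and is no camera call.
- robot.job_done(): hands the job in, once; it reports no verdict.
The state is a dict: "time": time; "qpos": joint angles; "qvel": joint speeds; "tau": joint torques, N m; "position": TCP position; "eef_rot": TCP orientation; "force": force on the tool from outside, world axes, zero at the start; "moment": the same for the moment, N m; "grip_width": finger opening in mm.
Only numpy, scipy, OpenCV 4.12 (cv2) and the standard library are available. Lean on these libraries where they do the work, as an engineer would, in place of code of your own. Each camera call takes 0.05 s, during which the arm holds its last target. There are 200 camera calls.

## Working session

There is one attempt and no reset: what is moved stays moved. The work goes in short steps, Python scripts to look and compute and a tool call to move; the robot and the scene stay as the last step left them, time stands still between calls to the robot, and variables do not carry over. Pictures are saved under pics/ and viewed, about 8 in all and at most 12, crops included, and the job is handed in when it is done.

Besides the shell and the picture viewer there is one more tool, called by a JSON object that holds its "fn" and its "kwargs". play_rows: Moves the arm, as the interface text tells. Its arguments: {"type":"object","properties":{"commands":{"type":"array","items":{"type":"array","items":{"type":"number"}}},"jaw":{"type":"number"},"grip_force":{"type":"number"}},"required":["commands"]}

```bash
mkdir -p pics
python3 - <<'E'
from workcell import robot
import cv2,numpy as np
print(robot.get_state(), robot.hold_point_z)
for n in("top","side"):
    im=robot.get_image(n); cv2.imwrite(f"pics/{n}0.png",im[:,:,::-1])
    c=robot.camera_info(n); print(n,np.round(c["K"],1).tolist(),np.round(c["R"],4).tolist(),np.round(c["t"],1).tolist(), (-np.array(c["R"]).T@c["t"]).round())
E
```

```text
{'time': 0.0, 'qpos': array([1.33899015e+00, 8.74610194e-02, 1.75142049e-01, 1.65979687e+00,
       1.24925770e-06, 1.57081855e+00]), 'qvel': array([ 0.00080717,  0.00154175,  0.0006686 , -0.00162874, -0.00112314,
       -0.00042404]), 'tau': array([-2.68230266e-03, -5.20387530e+01,  4.64802432e+01,  1.61705300e-02,
       -2.88889414e-04, -1.98865598e-05]), 'position': array([126.32469769, 535.16336022, 303.18654722]), 'eef_rot': array([ 1.15654775e-01,  9.93289252e-01, -6.55258448e-04, -7.69098573e-05]), 'force': array([-0.17044108, -0.79958289,  0.37852953]), 'moment': array([0.01927757, 0.04152513, 0.01573072]), 'grip_width': 85.42409774085145} 53.900000000000006
top [[471.2, 0.0, 320.1], [0.0, 471.2, 235.8], [0.0, 0.0, 1.0]] [[-0.0257, -0.9996, -0.0068], [-0.9959, 0.0262, -0.0871], [0.0872, 0.0045, -0.9962]] [95.3, 590.6, 1258.5] [ 481.   74. 1306.]
side [[523.6, 0.0, 328.1], [0.0, 523.6, 235.9], [0.0, 0.0, 1.0]] [[0.9609, -0.2761, 0.0223], [-0.1561, -0.6064, -0.7797], [0.2289, 0.7457, -0.6257]] [-551.2, 216.6, 1056.0] [ 322. -808.  842.]
```

View pics/top0.png

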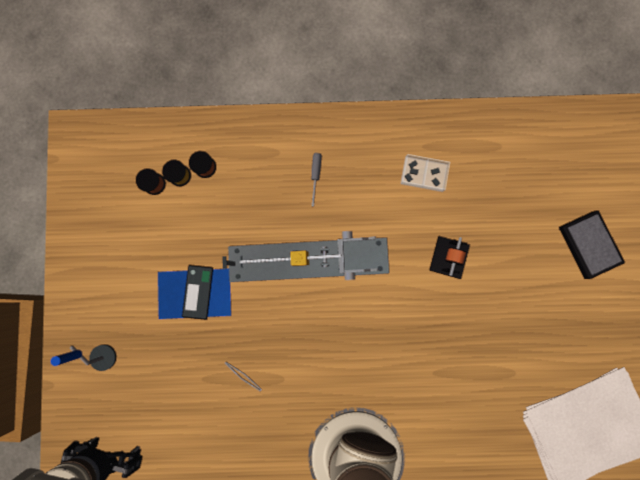

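View pics/side0.png

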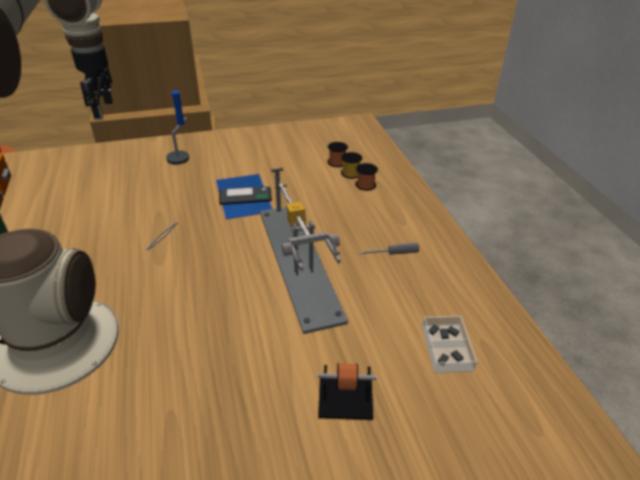

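```bash
cat > h.py <<'E'
import numpy as np,cv2
from workcell import robot
C={n:{k:np.array(v) for k,v in robot.camera_info(n).items() if k in("K","R","t")} for n in("top","side")}
def proj(n,X):
    c=C[n]; p=c["K"]@(c["R"]@np.array(X,float)+c["t"]); return p[:2]/p[2]
def atz(n,uv,z):
    c=C[n]; d=c["R"].T@np.linalg.inv(c["K"])@[uv[0],uv[1],1]; o=-c["R"].T@c["t"]
    return o+d*(z-o[2])/d[2]
def tri(uvt,uvs):
    from scipy.optimize import least_squares
    r=least_squares(lambda X:np.r_[proj("top",X)-uvt,proj("side",X)-uvs],[450,0,60]); return r.x,r.fun
def crop(im,x0,y0,x1,y1,f,name):
    c=cv2.resize(im[y0:y1,x0:x1],None,fx=f,fy=f,interpolation=cv2.INTER_CUBIC); 
    for x in range(-(-x0//20)*20,x1,20): cv2.putText(c,str(x),((x-x0)*f,8),0,.3,(255,255,255),1); cv2.line(c,((x-x0)*f,10),((x-x0)*f,14),(255,0,0),1)
    for y in range(-(-y0//20)*20,y1,20): cv2.putText(c,str(y),(0,(y-y0)*f),0,.3,(255,255,255),1); cv2.line(c,(22,(y-y0)*f),(26,(y-y0)*f),(255,0,0),1)
    cv2.imwrite("pics/"+name,c)
E
python3 - <<'E'
import cv2,numpy as np
from h import *
t=cv2.imread("pics/top0.png");s=cv2.imread("pics/side0.png")
crop(t,220,225,480,290,3,"a.png");crop(s,255,160,385,420,3,"b.png")
a=cv2.imread("pics/a.png")
# compose: top crop in two 4x halves
crop(t,220,225,352,290,6,"a1.png");crop(t,340,225,472,290,6,"a2.png")
cv2.imwrite("pics/a12.png",np.vstack([cv2.resize(cv2.imread("pics/a1.png")[:290],None,fx=1,fy=1),cv2.imread("pics/a2.png")[:300]]))
crop(s,255,160,353,260,6,"b1.png");crop(s,280,240,380,340,6,"b2.png")
E
```

```text
(no output)
```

View pics/a12.png

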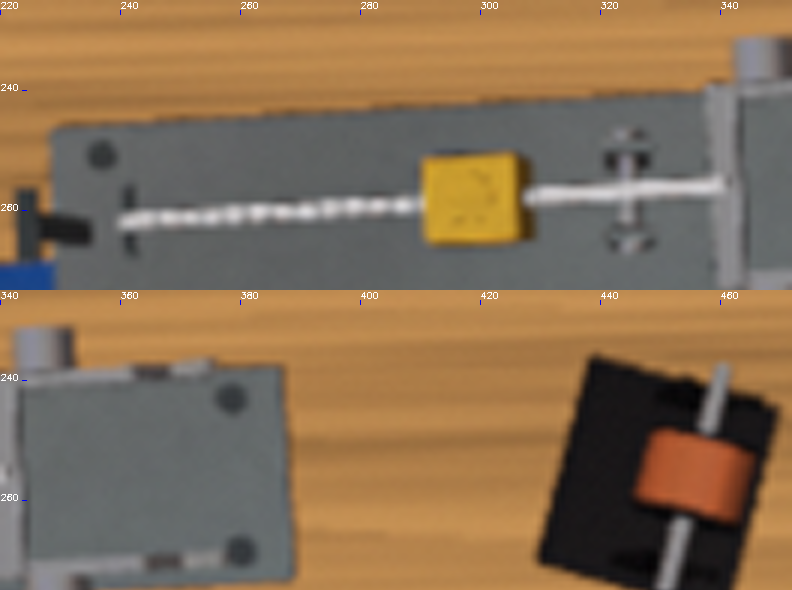

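View pics/b.png

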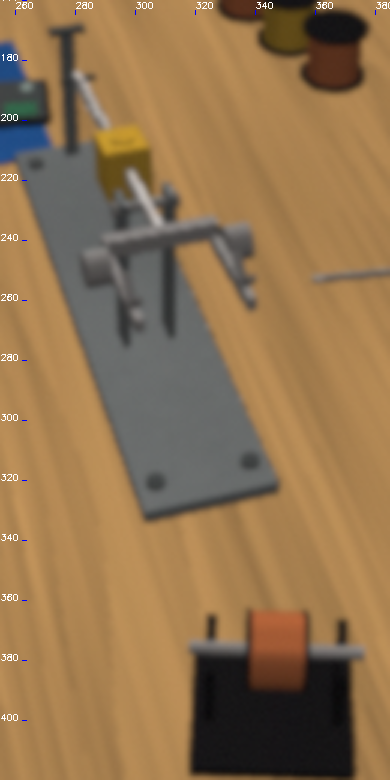

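Run:
```python
from h import *
from scipy.optimize import least_squares
def W(p,l): c,s=np.cos(p[2]),np.sin(p[2]); return np.array([p[0]+c*l[0]-s*l[1],p[1]+s*l[0]+c*l[1],l[2]])
# scale base, z=12 corners
obs=[("top",(228.3,246.3),(50,265,12)),("top",(387.2,237.7),(50,-175,12)),("top",(389.2,273.3),(-50,-175,12)),
("side",(303.3,332.7),(-50,-175,0)),("side",(347.6,323),(50,-175,0)),("side",(260.3,211.7),(-50,265,12))]
f=lambda p:np.concatenate([proj(n,W(p,l))-uv for n,uv,l in obs])
r=least_squares(f,[480,50,0]);print("scale",r.x.round(3),r.fun.round(1))
p=r.x
for nm,l in [("pivot",(0,0,140)),("yoke",(0,-110,140)),("tipRef",(0,250,140))]: print(nm,W(p,l).round(1),proj("top",W(p,l)).round(1),proj("side",W(p,l)).round(1))
# coil
obs2=[("top",(460.3,237.5),(52,0,66)),("side",(318.3,375.9),(-52,0,66)),("side",(376.3,378.5),(52,0,66)),
("top",(340+595/6,225+65/6),(0,0,0))][:3]
f2=lambda p:np.concatenate([proj(n,W(p,l))-uv for n,uv,l in obs2])
r2=least_squares(f2,[480,-250,0]);print("coil",r2.x.round(3),r2.fun.round(1), proj("top",W(r2.x,(0,0,66))))
q=r2.x
for n in("top","side"):
  print(n,[proj(n,W(q,(a,b,66+c))).round(1).tolist() for a,b,c in[(18,0,23),(-18,0,23),(18,-23,0),(-18,-23,0),(-52,0,0)]])
  print(n,"base",[proj(n,W(q,(a,b,10))).round(1).tolist() for a in(50,-50) for b in(45,-45)])
```

```text
scale [5.32628e+02 7.00000e+01 2.70000e-02] [-1.1 -1.3 -0.4 -1.2 -0.1 -0.4 -0.9  1.8  0.2  1.2 -1.5 -1.6]
pivot [532.6  70.  140. ] [324.4 256. ] [302.7 227.6]
yoke [535.6 -40.  140. ] [368.8 253.6] [317.1 259.6]
tipRef [525.8 319.9 140. ] [223.5 261.3] [276.4 169.4]
coil [ 5.27495e+02 -2.76322e+02 -3.06000e-01] [ 0.9 -0.7 -0.6 -0.  -0.  -0.5] [456.18095247 255.72857648]
top [[460.5, 248.6], [456.9, 262.0], [466.4, 251.6], [462.9, 264.8], [451.1, 274.8]]
top base [[439.2, 234.7], [470.9, 243.7], [429.9, 269.6], [461.8, 278.8]]
side [[357.9, 369.2], [337.3, 368.5], [357.3, 388.3], [336.7, 387.6], [317.7, 375.9]]
side base [[371.8, 376.1], [373.8, 418.4], [319.5, 374.2], [317.5, 416.4]]
```

{"fn": "play_rows", "kwargs": {"commands": [[40.0,-81.1,0,0,0,-4.2],[40.0,-81.1,0,0,0,-4.2],[40.0,-81.1,0,0,0,-4.2],[40.0,-81.1,0,0,0,-4.2],[40.0,-81.1,0,0,0,-4.2],[40.0,-81.1,0,0,0,-4.2],[40.0,-81.1,0,0,0,-4.2],[40.0,-81.1,0,0,0,-4.2],[40.0,-81.1,0,0,0,-4.2],[40.0,-81.1,0,0,0,-4.2],[40.0,-81.1,0,0,0,-4.2],[40.0,-81.1,0,0,0,-4.2]], "jaw": 1}}

```text
time: 1.3
position: [392.0, -5.0, 303.9]
eef_rot: [0.152, 0.988, 0.0, 0.0]
force: [1.4, 1.4, -0.3]
grip_width: 85.3
```

{"fn": "play_rows", "kwargs": {"commands": [[13.5,-27.2,0,0,0,0],[13.5,-27.2,0,0,0,0],[13.5,-27.2,0,0,0,0],[13.5,-27.2,0,0,0,0],[13.5,-27.2,0,0,0,0],[13.5,-27.2,0,0,0,0],[13.5,-27.2,0,0,0,0],[13.5,-27.2,-5,0,0,0],[13.5,-27.2,-8,0,0,0],[13.5,-27.2,-8,0,0,0],[13.5,-27.2,-8,0,0,0]]}}

```text
time: 2.4
position: [526.5, -274.4, 224.7]
eef_rot: [0.152, 0.988, 0.0, -0.0]
force: [0.5, -1.4, 0.5]
grip_width: 85.3
```

Run:
```python
from h import *
s=robot.get_state();print(s["time"],s["position"],s["eef_rot"],s["qpos"],s["force"])
im=robot.get_image("side")[:,:,::-1].copy(); crop(im,280,300,420,440,5,"c.png")
```

```text
2.4 [ 526.53398882 -274.37030346  224.67659822] [ 1.51790113e-01  9.88412729e-01  8.22415959e-05 -1.76737807e-04] [-4.80389943e-01  1.76768096e-01  1.22339495e-01  1.51675535e+00
  4.18378839e-05 -1.75631703e-01] [ 0.5397098  -1.42743826  0.51915349]
```

View pics/c.png

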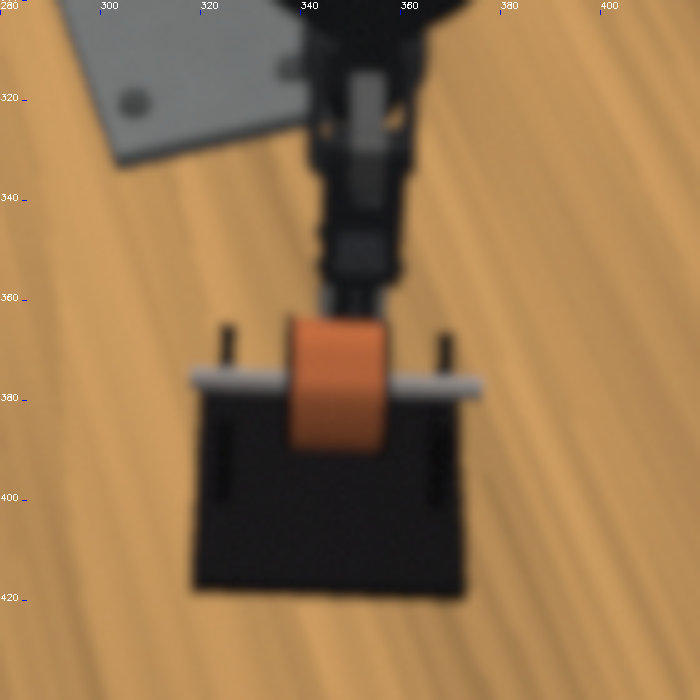

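Run:
```python
from h import *
for d in(-45,-57): print(proj("side",[526.5+.301*d,-274.4+.954*d,225-65]),proj("side",[526.5+.301*d,-274.4+.954*d,225-73]))
print(proj("side",[526.5,-275.5,66]), proj("side",[526.5,-275.5,89]))
```

```text
[348.73375784 363.66939698] [348.50012657 366.78974854]
[348.77093119 369.8662973 ] [348.53444773 372.98448121]
[346.31392998 376.67035724] [346.89347675 368.6262493 ]
```

{"fn": "play_rows", "kwargs": {"commands": [[-0.2,-0.1,-3,0,0,0],[-0.2,-0.1,-6,0,0,0],[-0.2,-0.1,-8,0,0,0],[-0.2,-0.1,-9.5,0,0,0],[-0.2,-0.1,-10.4,0,0,0],[-0.2,-0.1,-10.4,0,0,0],[-0.2,-0.1,-10.4,0,0,0]]}}

```text
time: 3.15
position: [525.3, -276.0, 121.2]
eef_rot: [0.152, 0.988, -0.0, 0.001]
force: [0.6, -1.2, 0.1]
grip_width: 85.4
```

{"fn": "play_rows", "kwargs": {"commands": [[0,0,0,0,0,0],[0,0,0,0,0,0],[0,0,0,0,0,0],[0,0,0,0,0,0],[0,0,0,0,0,0],[0,0,0,0,0,0],[0,0,0,0,0,0],[0,0,0,0,0,0]], "jaw": -1, "grip_force": 40}}

```text
time: 3.95
position: [525.7, -274.1, 120.6]
eef_rot: [0.151, 0.989, 0.002, 0.001]
force: [3.4, 11.3, 4.0]
grip_width: 45.0
```

{"fn": "play_rows", "kwargs": {"commands": [[0,0.1,1,0,0,0],[0,0.2,3,0,0,0],[0,0.2,7,0,0,0],[0,0.2,11,0,0,0],[0,0.2,15,0,0,0],[0,0.2,15,0,0,0],[0,0.2,15,0,0,0],[0,0.2,15,0,0,0]]}}

```text
time: 4.75
position: [524.3, -273.7, 267.9]
eef_rot: [0.152, 0.988, 0.0, -0.001]
force: [-0.1, 0.2, -6.0]
grip_width: 44.6
```

{"fn": "play_rows", "kwargs": {"commands": [[0.2,4,0,0,0,5],[0.4,8,0,0,0,10],[0.6,12,0,0,0,14],[0.8,16,0,0,0,17],[0.9,19,0,0,0,19.1],[0.9,21.5,0,0,0,19.1],[0.9,23,0,0,0,19.1],[0.9,23.4,0,0,0,19.1],[0.9,23.4,0,0,0,19.1],[0.9,23.4,0,0,0,19.1],[0.9,23.4,0,0,0,19.1]]}}

```text
time: 5.85
position: [533.7, -40.8, 269.6]
eef_rot: [-0.013, 1.0, -0.0, -0.0]
force: [-0.4, 0.4, -6.0]
grip_width: 44.8
```

Run:
```python
from h import *
s=robot.get_state();print(s["time"],s["position"],s["eef_rot"],s["force"],s["moment"],s["grip_width"])
a=robot.get_image("side")[:,:,::-1].copy();b=robot.get_image("top")[:,:,::-1].copy()
crop(a,265,170,395,290,6,"d1.png");crop(b,310,215,430,295,6,"d2.png")
```

```text
5.85 [533.73195214 -40.75756485 269.63805493] [-1.34894273e-02  9.99908988e-01 -1.05917201e-04 -1.98872126e-04] [-0.41821569  0.42917701 -6.03385783] [-0.04069177 -0.02076006  0.00896896] 44.779819546206646
```

View pics/d1.png

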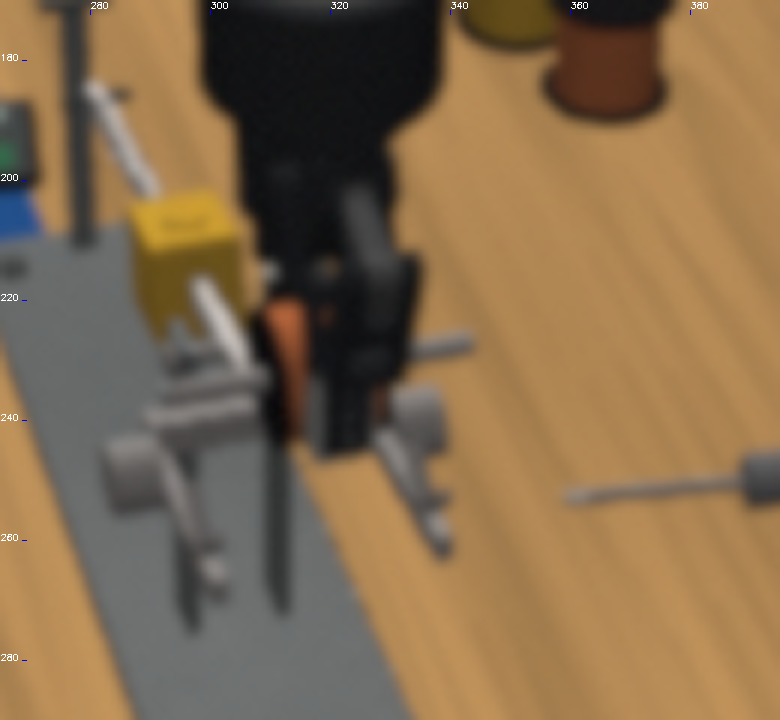

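View pics/d2.png

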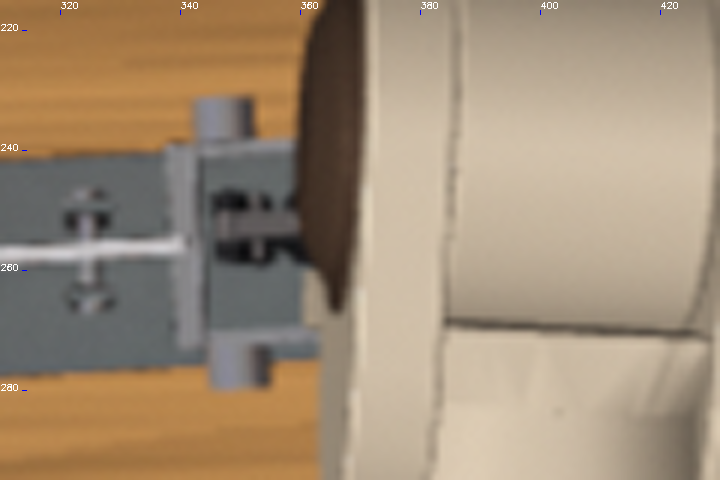

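Run:
```python
from h import *
p=[532.6,70,.027]
def W(l,p=p): c,s=np.cos(p[2]),np.sin(p[2]); return np.array([p[0]+c*l[0]-s*l[1],p[1]+s*l[0]+c*l[1],l[2]])
t=[533.7,-40.8,.027]
for s in(-52,52): print("spindle",s,proj("side",W((s,0,215),t)).round(1))
c,s=np.cos(.12),np.sin(.12)
def B(x,y,z): return W((x,y*c+z*s,140-y*s+z*c))   # poise end down
for x in(-39,39):
  for nm,y,z in(("bottom",-110,-5.7),("axis",-110,0),("wallend",-129,10),("wallin",-91,10)): print(x,nm,proj("side",B(x,y,z)).round(1))
for x in(-60,60): print("wt?",proj("side",B(x,-40,0)).round(1),proj("top",B(x,-40,0)).round(1),proj("top",B(x,-52,0)).round(1))
print("crossbar ends",[proj("top",B(x,-40,6)).round(1) for x in(-42,42)],[proj("side",B(x,-40,6)).round(1) for x in(-42,42)])
print("beam tip",proj("side",B(0,215,6)).round(1),proj("top",B(0,215,6)).round(1))
```

```text
spindle -52 [290.5 235.5]
spindle 52 [342.1 226.4]
-39 bottom [298.4 260.3]
-39 axis [298.3 258. ]
-39 wallend [300.6 259. ]
-39 wallin [295.6 248.8]
39 bottom [335.5 253.3]
39 axis [335.4 250.9]
39 wallend [338.4 251.8]
39 wallin [332.5 242. ]
wt? [280.  241.8] [341.9 279.4] [346.7 279.2]
wt? [334.5 232. ] [339.1 230.8] [343.9 230.5]
crossbar ends [array([341.2, 272.1]), array([339.3, 237.9])] [array([288.2, 237.9]), array([326.5, 231.1])]
beam tip [280.  183.4] [239.4 260.8]
```

{"fn": "play_rows", "kwargs": {"commands": [[-0.2,0.1,-1,0,0,0],[-0.2,0.1,-3,0,0,0],[-0.2,0.1,-4.5,0,0,0],[-0.2,0.1,-5.3,0,0,0],[-0.2,0.1,-5.3,0,0,0],[-0.2,0.1,-5.3,0,0,0]]}}

```text
time: 6.55
position: [531.8, -38.8, 217.2]
eef_rot: [-0.014, 1.0, -0.0, 0.0]
force: [0.9, 0.3, -4.8]
grip_width: 45.0
```

{"fn": "play_rows", "kwargs": {"commands": [[0,0,-0.3,0,0,0],[0,0,-0.6,0,0,0],[0,0,-0.9,0,0,0],[0,0,-1.2,0,0,0],[0,0,-1.5,0,0,0],[0,0,-1.5,0,0,0],[0,0,-1.5,0,0,0]]}}

```text
time: 7.25
position: [531.7, -39.0, 201.9]
eef_rot: [-0.014, 1.0, -0.0, -0.0]
force: [0.5, -2.7, -4.0]
grip_width: 44.8
```

{"fn": "play_rows", "kwargs": {"commands": [[0,0,-0.2,0,0,0],[0,0,-0.4,0,0,0],[0,0,-0.6,0,0,0],[0,0,-0.8,0,0,0],[0,0,-1.0,0,0,0],[0,0,-1.0,0,0,0],[0,0,-1.0,0,0,0]]}}

```text
time: 7.95
position: [531.7, -38.8, 191.8]
eef_rot: [-0.014, 1.0, -0.0, -0.0]
force: [0.1, -3.5, -4.4]
grip_width: 44.9
```

{"fn": "play_rows", "kwargs": {"commands": [[0,-0.1,-0.2,0,0,0],[0,-0.2,-0.4,0,0,0],[0,-0.2,-0.6,0,0,0],[0,-0.2,-0.7,0,0,0],[0,-0.2,-0.7,0,0,0],[0,-0.2,-0.7,0,0,0]]}}

```text
time: 8.55
position: [531.8, -39.8, 184.8]
eef_rot: [-0.015, 1.0, 0.001, 0.0]
force: [0.3, 4.8, -3.7]
grip_width: 45.3
```

Run:
```python
from h import *
s=robot.get_state();print(s["time"],s["position"],s["force"],s["moment"])
a=robot.get_image("side")[:,:,::-1].copy()
crop(a,265,170,395,290,6,"e1.png")
```

```text
8.55 [531.79214503 -39.81270305 184.8052968 ] [ 0.29347295  4.81920201 -3.73084236] [ 0.99507615 -0.07374303  0.02662574]
```

View pics/e1.png

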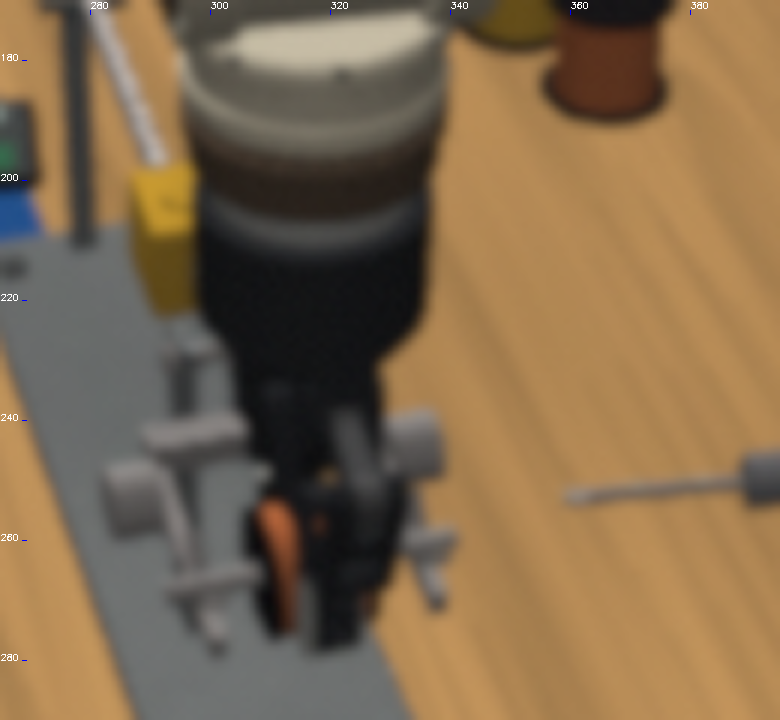

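{"fn": "play_rows", "kwargs": {"commands": [[0,0.1,-0.1,0,0,0],[0,0.1,-0.2,0,0,0],[0,0.1,-0.2,0,0,0],[0,0.1,-0.2,0,0,0]]}}

```text
time: 9.0
position: [531.8, -39.5, 182.8]
eef_rot: [-0.014, 1.0, 0.0, 0.0]
force: [0.2, 4.7, -3.1]
grip_width: 44.9
```

{"fn": "play_rows", "kwargs": {"commands": [[0,0,0,0,0,0],[0,0,0,0,0,0],[0,0,0,0,0,0],[0,0,0,0,0,0],[0,0,0,0,0,0],[0,0,0,0,0,0]], "jaw": 0.5}}

```text
time: 9.6
position: [531.7, -39.9, 182.9]
eef_rot: [-0.014, 1.0, -0.0, 0.0]
force: [0.6, -0.5, 0.5]
grip_width: 64.1
```

{"fn": "play_rows", "kwargs": {"commands": [[0,0,1,0,0,0],[0,0,3,0,0,0],[0,0,5,0,0,0],[0,0,8,0,0,0],[0,0,12,0,0,0],[-6,0,12,0,0,0],[-12,0,12,0,0,0],[-20,0,12,0,0,0],[-20,0,12,0,0,0],[-20,0,12,0,0,0],[-20,0,12,0,0,0]]}}

```text
time: 10.7
position: [331.2, -39.8, 304.3]
eef_rot: [-0.014, 1.0, -0.0, 0.002]
force: [0.9, -0.1, 0.5]
grip_width: 64.2
```

Run:
```python
from h import *
s=robot.get_state();print(s["time"],s["position"],s["force"],s["grip_width"],s["qpos"])
a=robot.get_image("side")[:,:,::-1].copy();b=robot.get_image("top")[:,:,::-1].copy()
crop(a,265,160,365,285,4,"f1.png");crop(b,215,225,395,290,4,"f2.png")
A=cv2.imread("pics/f1.png");B=cv2.imread("pics/f2.png")
B2=np.zeros((500,720,3),np.uint8);B2[:260]=B
cv2.imwrite("pics/f.png",cv2.resize(np.hstack([A,B2]),None,fx=.714,fy=.714) if 0 else np.vstack([B,np.pad(A[:,:],((0,0),(0,320),(0,0)))])[:760])
C_=np.zeros((600,720,3),np.uint8);C_[:240]=B[:240];C_[240:600,:400]=A[130:490];cv2.imwrite("pics/f.png",C_)
```

```text
10.7 [331.23184885 -39.84473694 304.29817802] [ 0.9050652  -0.0547882   0.45532665] 64.15826080295611 [-1.19701154e-01 -4.27250579e-01 -2.66528141e-01  1.72770575e+00
 -2.54435831e-05 -1.47626453e-01]
```

View pics/f.png

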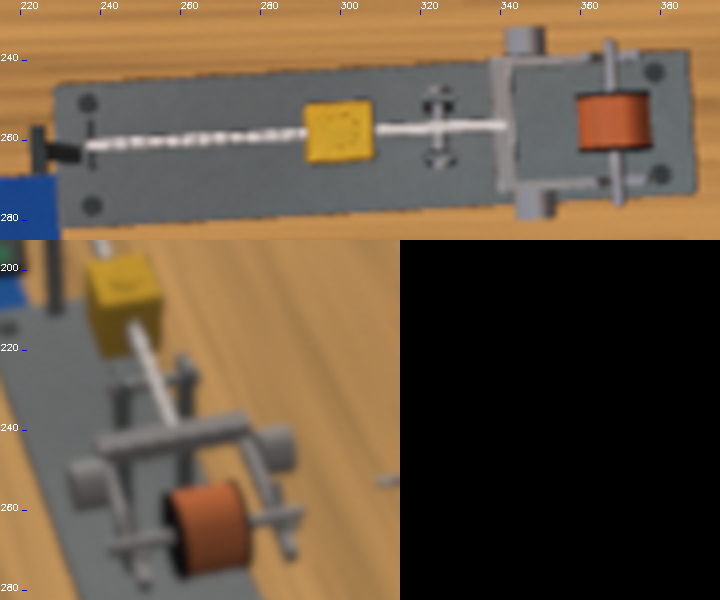

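Run:
```python
from h import *
from scipy.optimize import brentq
p=[532.6,70,.027]
def W(l): c,s=np.cos(p[2]),np.sin(p[2]); return np.array([p[0]+c*l[0]-s*l[1],p[1]+s*l[0]+c*l[1],l[2]])
def B(x,y,z,th): c,s=np.cos(th),np.sin(th); return W((x,y*c-z*s,140+y*s+z*c))
for th,u0,u1 in((.12,291.25,308.5),(-.12,220+420/6,220+523/6)):
    for u,off in((u0,20),(u1,-20)):
        d=brentq(lambda d:proj("top",B(0,d+off,21,th))[0]-u,0,250); print(th,"d",round(d,1))
# verify in side: top face corners at d
    print([proj("side",B(x,d+y,21,th)).round(1).tolist() for x,y in((-18,20),(18,20),(-18,-20),(18,-20))])
for th in(.12,0,-.12): print(th,B(0,60,0,th).round(1),"tip top/side",proj("top",B(0,215,0,th)).round(1),proj("side",B(0,215,0,th)).round(1))
```

```text
0.12 d 63.1
0.12 d 61.3
[[285.6, 197.6], [301.0, 195.2], [290.0, 209.3], [305.8, 206.7]]
-0.12 d 62.5
-0.12 d 59.9
[[285.4, 203.8], [300.7, 201.3], [289.7, 212.0], [305.4, 209.4]]
0.12 [531.  129.5 147.2] tip top/side [236.3 260.2] [279.4 167.9]
0 [531. 130. 140.] tip top/side [237.6 260.6] [279.6 176.5]
-0.12 [531.  129.5 132.8] tip top/side [240.1 260.9] [280.2 185.5]
```

{"fn": "play_rows", "kwargs": {"commands": [[0,13,0,0,0,-90],[0,13,0,0,0,-90],[0,13,0,0,0,-90],[5,13,0,0,0,-90],[10,13,0,0,0,-90],[15,13,0,0,0,-90],[19.6,13,0,0,0,-90],[19.6,13,0,0,0,-90],[19.6,13,0,0,0,-90],[19.6,13,0,0,0,-90],[19.6,13,0,0,0,-90],[19.6,13,0,0,0,-90]], "jaw": -0.42}}

```text
time: 12.0
position: [529.0, 90.6, 301.2]
eef_rot: [0.699, 0.715, -0.001, -0.001]
force: [-0.4, 0.1, 0.1]
grip_width: 24.4
```

Run:
```python
from h import *
s=robot.get_state();print(s["time"],s["position"],s["force"],s["grip_width"],s["qpos"],s["eef_rot"])
```

```text
12.0 [528.99844     90.55945178 301.24378491] [-0.36556647  0.08156625  0.12586615] 24.419578108014857 [ 1.69551678e-01  5.61305023e-02  1.38191666e-01  1.65557465e+00
 -1.21049407e-05  1.71736467e+00] [ 0.69893378  0.71518509 -0.00110345 -0.00079258]
```

{"fn": "play_rows", "kwargs": {"commands": [[-0.2,0,-2,0,0,0],[-0.2,0,-4,0,0,0],[-0.2,0,-5.5,0,0,0],[-0.2,0,-6.6,0,0,0],[-0.2,0,-7.3,0,0,0],[-0.2,0,-7.3,0,0,0],[-0.2,0,-7.3,0,0,0]]}}

```text
time: 12.7
position: [526.1, 90.3, 230.2]
eef_rot: [0.697, 0.717, 0.0, 0.0]
force: [-0.0, 0.3, 0.4]
grip_width: 24.6
```

{"fn": "play_rows", "kwargs": {"commands": [[0,0.2,0,0,0,0],[0,0.4,0,0,0,0],[0,0.6,0,0,0,0],[0,0.8,0,0,0,0],[0,1.0,0,0,0,0],[0,1.2,0,0,0,0],[0,1.2,0,0,0,0]]}}

```text
time: 13.4
position: [525.8, 102.2, 230.2]
eef_rot: [0.697, 0.717, 0.0, 0.0]
force: [-0.8, -3.4, 2.9]
grip_width: 25.0
```

{"fn": "play_rows", "kwargs": {"commands": [[0,0.4,0.05,0,0,0],[0,0.8,0.1,0,0,0],[0,1.2,0.15,0,0,0],[0,1.6,0.2,0,0,0],[0,2.0,0.25,0,0,0],[0,2.4,0.3,0,0,0],[0,2.8,0.35,0,0,0],[0,3.2,0.4,0,0,0],[0,3.6,0.45,0,0,0],[0,4.0,0.5,0,0,0],[0,4.4,0.55,0,0,0],[0,4.6,0.55,0,0,0]]}}

```text
time: 14.6
position: [525.7, 148.6, 235.3]
eef_rot: [0.697, 0.717, -0.0, -0.0]
force: [-2.7, -4.8, 1.0]
grip_width: 24.9
```

Run:
```python
from h import *
s=robot.get_state();print(s["time"],s["position"],s["force"],s["moment"],s["grip_width"])
b=robot.get_image("top")[:,:,::-1].copy()
a=robot.get_image("side")[:,:,::-1].copy()
crop(a,255,150,355,285,4,"g1.png");crop(b,215,215,395,295,4,"g2.png")
A=cv2.imread("pics/g1.png");B=cv2.imread("pics/g2.png")
G=np.zeros((540,800,3),np.uint8);G[:540,:400]=A;G[:320,400:800]=B[:,:400];cv2.imwrite("pics/g.png",G)
```

```text
14.6 [525.69931177 148.58859164 235.2835914 ] [-2.69948808 -4.84166298  0.96104381] [-0.76414689  0.53918051 -0.02011416] 24.850699415220667
```

View pics/g.png

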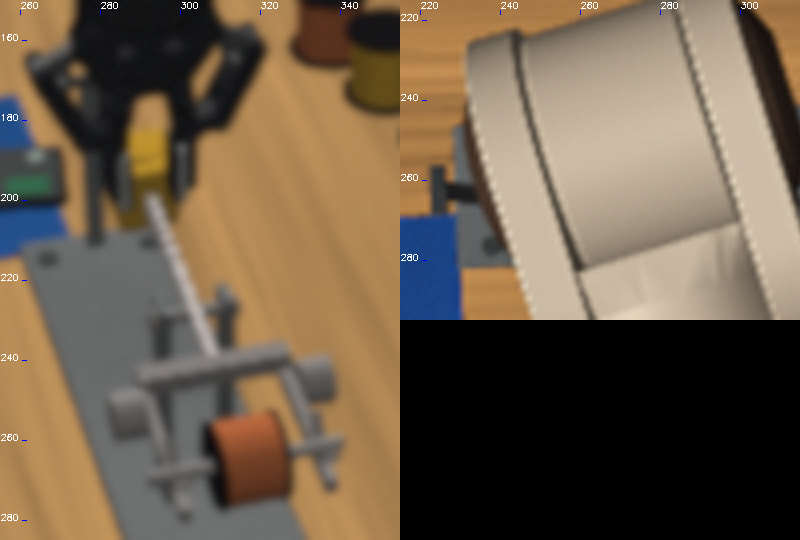

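{"fn": "play_rows", "kwargs": {"commands": [[-0.1,-0.5,0,0,0,0],[-0.1,-0.5,-0.8,0,0,0],[-0.1,-0.5,-1.6,0,0,0],[-0.1,-0.5,-1.6,0,0,0],[-0.1,0,-1.6,0,0,0],[-0.1,0.4,-1.55,0,0,0],[-0.1,0.8,-1.5,0,0,0],[-0.15,1.2,-1.45,0,0,0],[-0.15,1.6,-1.4,0,0,0],[-0.2,2.0,-1.35,0,0,0],[-0.2,2.0,-1.35,0,0,0]]}}

```text
time: 15.8
position: [523.8, 168.9, 222.2]
eef_rot: [0.697, 0.717, 0.0, -0.0]
force: [0.5, -0.9, -0.4]
grip_width: 24.7
```

```bash
cat >> h.py <<'E'
P=[532.6,70,.027]
def Wd(l): c,s=np.cos(P[2]),np.sin(P[2]); return np.array([P[0]+c*l[0]-s*l[1],P[1]+s*l[0]+c*l[1],l[2]])
def Bm(x,y,z,th): c,s=np.cos(th),np.sin(th); return Wd((x,y*c-z*s,140+y*s+z*c))
def tilt(im,ref,box=(303,248,331,280)):
    x0,y0,x1,y1=box; T=ref[y0:y1,x0:x1].astype(np.float32)
    I=im.astype(np.float32)
    r=cv2.matchTemplate(I[y0-16:y1+6,x0-6:x1+6],T,cv2.TM_CCOEFF_NORMED); _,m,_,l=cv2.minMaxLoc(r)
    g=lambda A:cv2.cvtColor(A.astype(np.uint8),cv2.COLOR_BGR2GRAY)
    Wm=np.float32([[1,0,x0-6+l[0]],[0,1,y0-16+l[1]]])
    cc,Wm=cv2.findTransformECC(g(T),g(I),Wm,cv2.MOTION_TRANSLATION,(3,100,1e-4))
    dv=Wm[1,2]-y0; ths=np.linspace(-.14,.14,57); v=[proj("side",Bm(0,-110,0,t))[1] for t in ths]  # falls as th(down-at-poise) grows
    v0=proj("side",Bm(0,-110,0,.12))[1]
    return dv, Wm[0,2]-x0, cc, float(np.interp(v0+dv,v,ths) if v[0]<v[-1] else np.interp(v0+dv,v[::-1],ths[::-1]))
E
python3 - <<'E'
from h import *
s=robot.get_state();print(s["time"],s["position"],s["force"],s["grip_width"])
a=robot.get_image("side")[:,:,::-1].copy()
# reference from the picture g1 is lossy: keep this one, compare with f/g by crop
cv2.imwrite("pics/now1.png",a)
g=cv2.imread("pics/g1.png"); g=cv2.resize(g,(100,135),interpolation=cv2.INTER_AREA); ref=a.copy(); ref[150:285,255:355]=g
cv2.imwrite("pics/ref.png",ref)
print(tilt(a,ref), [proj("side",Bm(0,-110,0,t)).round(2) for t in(.12,0,-.12)])
E
```

```text
15.8 [523.84746511 168.87426105 222.17185374] [ 0.50839572 -0.94279635 -0.4467438 ] 24.71178525394574
(np.float32(-0.0061950684), np.float32(-0.016540527), 0.9985759982553293, 0.11982711453978617) [array([316.92, 264.19]), array([317.09, 259.6 ]), array([317.04, 254.43])]
```

{"fn": "play_rows", "kwargs": {"commands": [[0,0.3,0.03,0,0,0],[0,0.6,0.06,0,0,0],[0,0.9,0.1,0,0,0],[-0.05,1.2,0.1,0,0,0],[-0.05,1.2,0.1,0,0,0]]}}

```text
time: 16.35
position: [523.4, 180.7, 223.0]
eef_rot: [0.697, 0.717, 0.0, 0.0]
force: [0.9, -1.4, 0.1]
grip_width: 24.8
```

```bash
cat > t.py <<'E'
from h import *
s=robot.get_state();print(s["time"],s["position"].round(1),s["force"].round(1))
a=robot.get_image("side")[:,:,::-1].copy();print(tilt(a,cv2.imread("pics/ref.png")))
E
python3 t.py
```

```text
16.35 [523.4 180.7 223. ] [ 0.9 -1.4  0.1]
(np.float32(-0.22628784), np.float32(0.0028381348), 0.9982470877294146, 0.11369304903754489)
```

{"fn": "play_rows", "kwargs": {"commands": [[0,0.2,0,0,0,0],[0,0.4,0,0,0,0],[0,0.4,0,0,0,0],[0,0.4,0,0,0,0]]}}

```text
time: 16.8
position: [523.3, 184.3, 222.9]
eef_rot: [0.697, 0.717, 0.0, -0.0]
force: [0.7, -0.5, 0.5]
grip_width: 24.7
```

```bash
python3 t.py
```

```text
16.8 [523.3 184.3 222.9] [ 0.7 -0.5  0.5]
(np.float32(-0.36953735), np.float32(0.018951416), 0.9982310022195833, 0.10972157022235184)
```

{"fn": "play_rows", "kwargs": {"commands": [[0,-0.4,0,0,0,0],[0,-0.6,0,0,0,0],[0,-0.6,0,0,0,0],[0,-0.6,0,0,0,0],[0,-0.6,0,0,0,0],[0,-0.6,0,0,0,0],[0,-0.6,0,0,0,0],[0,-0.6,0,0,0,0],[0,-0.6,0,0,0,0],[0,-0.6,0,0,0,0],[0,-0.6,0,0,0,0]]}}

```text
time: 17.95
position: [523.2, 178.2, 222.9]
eef_rot: [0.697, 0.717, -0.0, -0.0]
force: [-0.2, -0.6, 0.9]
grip_width: 24.7
```

```bash
python3 t.py
```

```text
17.95 [523.2 178.2 222.9] [-0.2 -0.6  0.9]
(np.float32(-0.0039367676), np.float32(-0.010192871), 0.9986801174952517, 0.11989013682577544)
```

{"fn": "play_rows", "kwargs": {"commands": [[0,0.4,0,0,0,0],[0,0.7,0,0,0,0],[0,0.9,0,0,0,0],[0,1.1,0,0,0,0],[0,1.1,0,0,0,0],[0,0.5,0,0,0,0],[0,0.5,0,0,0,0],[0,0.5,0,0,0,0],[0,0.5,0,0,0,0],[0,0.5,0,0,0,0],[0,0.5,0,0,0,0]]}}

```text
time: 19.1
position: [523.3, 183.3, 222.9]
eef_rot: [0.697, 0.717, 0.0, -0.0]
force: [-1.0, -1.1, 0.3]
grip_width: 24.6
```

```bash
python3 t.py
```

```text
19.1 [523.3 183.3 222.9] [-1.  -1.1  0.3]
(np.float32(-0.0014343262), np.float32(-0.014404297), 0.9986806533047166, 0.11995997233187167)
```

{"fn": "play_rows", "kwargs": {"commands": [[0,0.4,0,0,0,0],[0,0.7,0,0,0,0],[0,0.9,0,0,0,0],[0,1.1,0,0,0,0],[0,1.1,0,0,0,0],[0,0.5,0,0,0,0],[0,0.5,0,0,0,0],[0,0.5,0,0,0,0],[0,0.5,0,0,0,0],[0,0.5,0,0,0,0],[0,0.5,0,0,0,0]]}}

```text
time: 20.25
position: [523.3, 188.3, 222.9]
eef_rot: [0.697, 0.717, 0.0, -0.0]
force: [-0.9, -0.7, 1.1]
grip_width: 24.6
```

```bash
python3 t.py
```

```text
20.25 [523.3 188.3 222.9] [-0.9 -0.7  1.1]
(np.float32(-0.03642273), np.float32(-0.008758545), 0.9985801202427993, 0.11898355272529458)
```

{"fn": "play_rows", "kwargs": {"commands": [[0,0.4,0,0,0,0],[0,0.7,0,0,0,0],[0,0.9,0,0,0,0],[0,1.1,0,0,0,0],[0,1.1,0,0,0,0],[0,0.5,0,0,0,0],[0,0.5,0,0,0,0],[0,0.5,0,0,0,0],[0,0.5,0,0,0,0],[0,0.5,0,0,0,0],[0,0.5,0,0,0,0]]}}

```text
time: 21.4
position: [523.3, 193.2, 222.9]
eef_rot: [0.697, 0.717, 0.0, -0.0]
force: [0.0, 0.1, -0.2]
grip_width: 24.8
```

```bash
cat >> t.py <<'E'
def gold(im):
    h=cv2.cvtColor(im,cv2.COLOR_BGR2HSV); m=((h[...,0]>17)&(h[...,0]<32)&(h[...,1]>190)&(h[...,2]>60)); m[:, :265]=0;m[:,320:]=0;m[230:]=0;m[:120]=0
    n,l,st,c=cv2.connectedComponentsWithStats(m.astype(np.uint8)); i=1+st[1:,4].argmax(); return st[i],c[i].round(1)
print(gold(a),gold(cv2.imread("pics/now1.png")))
cv2.imwrite("pics/last.png",a)
E
python3 t.py
```

```text
21.4 [523.3 193.2 222.9] [ 0.   0.1 -0.2]
(np.float32(-2.3985138), np.float32(-0.0121154785), 0.9942169129221031, 0.055403736649168804)
(array([283, 174,   8,  10,  57], dtype=int32), array([286.5, 178.4])) (array([285, 178,   8,  13,  68], dtype=int32), array([288.8, 183.9]))
```

{"fn": "play_rows", "kwargs": {"commands": [[0,0,0,0,0,0],[0,0,0,0,0,0],[0,0,0,0,0,0],[0,0,0,0,0,0],[0,0,0,0,0,0],[0,0,0,0,0,0],[0,0,0,0,0,0]]}}

```text
time: 22.15
position: [523.3, 193.2, 222.9]
eef_rot: [0.697, 0.717, 0.0, -0.0]
force: [-0.7, 0.7, -0.1]
grip_width: 24.5
```

```bash
python3 t.py
```

```text
22.15 [523.3 193.2 222.9] [-0.7  0.7 -0.1]
(np.float32(-2.5973358), np.float32(0.0016479492), 0.9936706226841431, 0.050255338575035495)
(array([283, 175,   7,  10,  56], dtype=int32), array([286.3, 178.8])) (array([285, 178,   8,  13,  68], dtype=int32), array([288.8, 183.9]))
```

{"fn": "play_rows", "kwargs": {"commands": [[0,0,-0.6,0,0,0],[0,0,-0.6,0,0,0],[0,0.4,-0.6,0,0,0],[0,0.6,-0.6,0,0,0],[0,0.75,-0.6,0,0,0],[0,0.85,-0.6,0,0,0],[0,0.85,-0.6,0,0,0],[0,0.5,-0.6,0,0,0],[0,0.1,-0.6,0,0,0],[0,0.1,-0.6,0,0,0],[0,0.1,-0.6,0,0,0],[0,0.1,-0.6,0,0,0]]}}

```text
time: 23.4
position: [523.3, 194.2, 217.0]
eef_rot: [0.697, 0.717, 0.0, -0.0]
force: [0.4, 0.2, 0.6]
grip_width: 24.5
```

{"fn": "play_rows", "kwargs": {"commands": [[0,0,0,0,0,0],[0,0,0,0,0,0],[0,0,0,0,0,0],[0,0,0,0,0,0],[0,0,0,0,0,0],[0,0,0,0,0,0],[0,0,0,0,0,0]]}}

```text
time: 24.1
position: [523.2, 194.2, 216.9]
eef_rot: [0.697, 0.717, -0.0, -0.0]
force: [-0.2, -0.1, -0.0]
grip_width: 24.9
```

```bash
python3 t.py
```

```text
24.1 [523.2 194.2 216.9] [-0.2 -0.1 -0. ]
(np.float32(-2.583786), np.float32(-0.00015258789), 0.9933578982910107, 0.05060605453002054)
(array([283, 175,   8,  10,  63], dtype=int32), array([286.3, 179.1])) (array([285, 178,   8,  13,  68], dtype=int32), array([288.8, 183.9]))
```

{"fn": "play_rows", "kwargs": {"commands": [[0,0.5,0,0,0,0],[0,0.75,0,0,0,0],[0,0.9,0,0,0,0],[0,1.0,0,0,0,0],[0,1.0,0,0,0,0]]}}

```text
time: 24.65
position: [523.2, 204.2, 216.8]
eef_rot: [0.697, 0.717, -0.0, 0.0]
force: [0.2, -2.7, -1.4]
grip_width: 25.0
```

{"fn": "play_rows", "kwargs": {"commands": [[0,-0.4,0,0,0,0],[0,-0.7,0,0,0,0],[0,-0.7,0,0,0,0],[0,-0.7,0,0,0,0],[0,-0.7,0,0,0,0],[0,-0.7,0,0,0,0],[0,-0.7,0,0,0,0],[0,-0.7,0,0,0,0],[0,-0.7,0,0,0,0],[0,-0.7,0,0,0,0],[0,-0.7,0,0,0,0],[0,-0.7,0,0,0,0]]}}

```text
time: 25.85
position: [523.3, 197.2, 216.9]
eef_rot: [0.697, 0.717, 0.0, -0.0]
force: [0.3, -0.3, 0.3]
grip_width: 25.5
```

```bash
python3 t.py
```

```text
25.85 [523.3 197.2 216.9] [ 0.3 -0.3  0.3]
(np.float32(-4.0117188), np.float32(0.015136719), 0.9864471758644674, 0.014421151407898453)
(array([282, 176,   8,  10,  60], dtype=int32), array([286.1, 180.5])) (array([285, 178,   8,  13,  68], dtype=int32), array([288.8, 183.9]))
```

{"fn": "play_rows", "kwargs": {"commands": [[0,0.4,0,0,0,0],[0,0.6,0,0,0,0],[0,0.75,0,0,0,0],[0,0.82,0,0,0,0],[0,0.82,0,0,0,0]]}}

```text
time: 26.4
position: [523.2, 205.3, 216.8]
eef_rot: [0.697, 0.717, -0.0, 0.0]
force: [0.7, -2.4, 0.5]
grip_width: 25.0
```

{"fn": "play_rows", "kwargs": {"commands": [[0,-0.4,0,0,0,0],[0,-0.7,0,0,0,0],[0,-0.7,0,0,0,0],[0,-0.7,0,0,0,0],[0,-0.7,0,0,0,0],[0,-0.7,0,0,0,0],[0,-0.7,0,0,0,0],[0,-0.7,0,0,0,0],[0,-0.7,0,0,0,0],[0,-0.7,0,0,0,0],[0,-0.7,0,0,0,0],[0,-0.7,0,0,0,0]]}}

```text
time: 27.6
position: [523.3, 198.4, 216.9]
eef_rot: [0.697, 0.717, -0.0, -0.0]
force: [0.4, -0.2, -0.7]
grip_width: 24.6
```

```bash
python3 t.py
```

```text
27.6 [523.3 198.4 216.9] [ 0.4 -0.2 -0.7]
(np.float32(-3.9705505), np.float32(0.028747559), 0.9866331439189917, 0.015445457833517374)
(array([282, 176,   9,  11,  62], dtype=int32), array([285.9, 180.5])) (array([285, 178,   8,  13,  68], dtype=int32), array([288.8, 183.9]))
```

{"fn": "play_rows", "kwargs": {"commands": [[0,0.4,0,0,0,0],[0,0.6,0,0,0,0],[0,0.75,0,0,0,0],[0,0.8,0,0,0,0],[0,0.8,0,0,0,0]]}}

```text
time: 28.15
position: [523.2, 206.3, 216.8]
eef_rot: [0.697, 0.717, -0.0, 0.0]
force: [0.5, -2.6, -0.8]
grip_width: 24.6
```

{"fn": "play_rows", "kwargs": {"commands": [[0,-0.4,0,0,0,0],[0,-0.7,0,0,0,0],[0,-0.7,0,0,0,0],[0,-0.7,0,0,0,0],[0,-0.7,0,0,0,0],[0,-0.7,0,0,0,0],[0,-0.7,0,0,0,0],[0,-0.7,0,0,0,0],[0,-0.7,0,0,0,0],[0,-0.7,0,0,0,0],[0,-0.7,0,0,0,0],[0,-0.7,0,0,0,0]]}}

```text
time: 29.35
position: [523.3, 199.4, 216.9]
eef_rot: [0.697, 0.717, 0.0, 0.0]
force: [0.3, -0.2, 0.2]
grip_width: 24.8
```

```bash
python3 t.py
```

```text
29.35 [523.3 199.4 216.9] [ 0.3 -0.2  0.2]
(np.float32(-4.560547), np.float32(-0.002166748), 0.9844155816196565, 0.00086168517033328)
(array([282, 177,   8,  10,  56], dtype=int32), array([285.9, 181.1])) (array([285, 178,   8,  13,  68], dtype=int32), array([288.8, 183.9]))
```

{"fn": "play_rows", "kwargs": {"commands": [[0,-0.2,2,0,0,0],[0,-0.2,5,0,0,0],[0,-0.2,9,0,0,0],[0,-0.2,13,0,0,0],[-5,-3,13,0,0,0],[-10,-8,13,0,0,0],[-15,-13,13,0,0,0],[-18,-18,13,0,0,0],[-20,-20,13,0,0,0],[-20,-20,13,0,0,0],[-20,-20,13,0,0,0],[-20,-20,13,0,0,0]]}}

```text
time: 30.6
position: [323.1, -1.0, 347.3]
eef_rot: [0.698, 0.716, 0.001, 0.001]
force: [0.5, 0.3, -0.3]
grip_width: 25.0
```

```bash
python3 t.py
python3 - <<'E'
from h import *
b=robot.get_image("top")[:,:,::-1].copy();a=cv2.imread("pics/last.png")
crop(a,262,155,312,235,7,"z1.png");crop(b,215,240,275,280,7,"z2.png")
A=cv2.imread("pics/z1.png");B=cv2.imread("pics/z2.png")
G=np.zeros((560,770,3),np.uint8);G[:,:350]=A;G[:280,350:770]=B;cv2.imwrite("pics/z.png",G)
for th in(.02,0,-.02): print(th,proj("side",Bm(0,215,0,th)).round(2))
E
```

```text
30.6 [323.1  -1.  347.3] [ 0.5  0.3 -0.3]
(np.float32(-4.558853), np.float32(-0.00045776367), 0.9843671581903275, 0.0009033204072259409)
(array([277, 177,  15,  20, 134], dtype=int32), array([283.1, 183.3])) (array([285, 178,   8,  13,  68], dtype=int32), array([288.8, 183.9]))
0.02 [279.59 175.05]
0 [279.65 176.51]
-0.02 [279.71 177.99]
```

View pics/z.png

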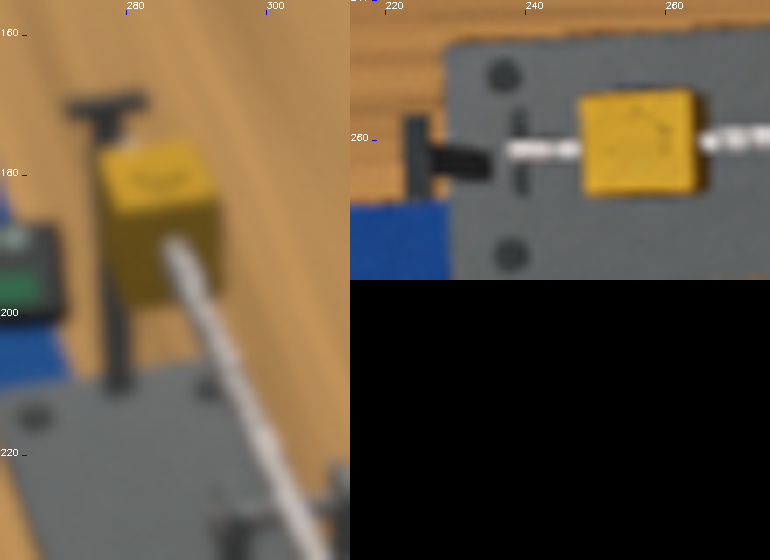

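Run:
```python
from h import *
L=cv2.imread("pics/last.png");hi=cv2.imread("pics/ref.png");lo=cv2.imread("pics/side0.png")
g=lambda A:cv2.cvtColor(A,cv2.COLOR_BGR2GRAY)
def pos(im,T,x0,y0):
    best=None
    for dy in(-6,-3,0,3,6):
        try: c,W=cv2.findTransformECC(g(T),g(im),np.float32([[1,0,x0],[0,1,y0+dy]]),cv2.MOTION_TRANSLATION,(3,200,1e-5))
        except cv2.error: continue
        if best is None or c>best[0]: best=(c,W[1,2])
    return best
from math import asin
for y,box in((-55,(279,244,295,262)),(-55,(327,234,342,250)),(-38,(288,234,330,250))):
    x0,y0,x1,y1=box; T=L[y0:y1,x0:x1]
    h,n,l=[pos(i,T,x0,y0) for i in(hi,L,lo)]
    pr=[proj("side",Bm(0,y,0,t))[1] for t in(.12,0,-.12)]
    # model fraction for level vs observed
    print([tuple(np.round(k,2)) for k in(h,n,l)],"obs frac",(h[1]-n[1])/(h[1]-l[1]),"level frac",(pr[0]-pr[1])/(pr[0]-pr[2]))
```

```text
[(np.float64(0.98), np.float64(246.13)), (np.float64(0.99), np.float64(244.1)), (np.float64(0.98), np.float64(241.77))] obs frac 0.46620598 level frac 0.47430098136419857
[(np.float64(0.99), np.float64(235.83)), (np.float64(1.0), np.float64(233.86)), (np.float64(0.99), np.float64(231.36))] obs frac 0.44004574 level frac 0.47430098136419857
[(np.float64(0.98), np.float64(235.7)), (np.float64(1.0), np.float64(234.01)), (np.float64(0.98), np.float64(232.1))] obs frac 0.46811417 level frac 0.4753375295654088
```

```bash
python3 t.py | head -2; python3 -c "
from workcell import robot
print(robot.job_done())"
```

```text
30.7 [ 3.237e+02 -3.000e-01  3.469e+02] [-0.1 -0.6 -0.4]
(np.float32(-4.563965), np.float32(-0.0031738281), 0.9843287252261225, 0.0007776645120994418)
the job is handed in; nothing more can be done
None
```

I lifted the coil out of its stand and hung it by its spindle in both fork notches. I then nudged the poise outward with open, unclamped fingertips until the beam floated level, backed off, and handed the job in at about 31 s.

- **Level:** Tracking the coil in the side camera gave a tilt of about +0.001 rad, the same before and after I withdrew the arm. A cross-check on the beam's crossbar and one weight gave about +0.002 rad. The other weight disagreed slightly, at about +0.008 rad. Near the end the pictures showed the beam tip where a level beam's should be.
- **Forces:** I only read forces at the end of each move. Poise pushes read up to about 5 N, below the 15 N limit. The highest reading anywhere was about 13 N, while gripping the coil in its stand.
- **Other objects:** the arm kept well clear of the phone, the screwdriver and the parts box, but I took no separate final picture to check them.

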